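Show the polished core in the dust box, then ease the lid shut

TASK

Press the red paddle of the green dust box down with the fingertips until the aluminium lid stands wide open, and keep it open for a good three seconds so the polished core inside can be looked over. Then let the paddle come up slowly under the fingertips so that the lid comes fully shut without slamming, and move clear. Touch neither the lid nor the other things on the bench, and leave everything where it is.

Things in the scene. Friction and masses are not known exactly. Their poses are not given: they have to be found in the camera images.
- box: Green open-topped steel dust box fixed on a dark wooden base board (330 by 250 mm) whose top stands 8 to 35 mm above the bench; the box is 170 mm (its x) by 150 mm (its y) by 110 mm high; origin at the centre of its underside, on the board. Its -x side is the front, where the paddle sticks out towards the robot. The lid's hinge is along its y, at x = +85 mm, z = 114 mm.
- paddle (a point): Centre of the top face of the red steel paddle plate (45 mm along the box's x, 55 mm along its y, 8 mm thick), where it is pressed. In the box's frame: lid shut, x -190, y 0, z 80 mm, the plate's front edge (away from the box) tilted 0.135 rad up; at the lever's stop, x -195, z 40 mm, tilted 0.135 rad the other way. It takes about 4 to 9 N, from the lid's weight, and comes up by itself when let go.
- paddle_arm: The steel lever with the red paddle on its front end; origin on its pivot, which runs along the box's y at x = -45, z = 40 mm of the box's frame. A 16 mm thick stem joins the paddle to a cross bar in front of the box.
- lever (a joint): Angle of the paddle's lever about its pivot: 0 with the lid shut, 0.27 rad at the lower stop.
- lid (a joint): Angle of the lid: 0 shut, growing to 1.08 rad with the lever at its stop. It is linked to the lever by rods, and turns four times as far; it has no catch and falls shut in a fraction of a second when the paddle is let go.
- lid_cover: Aluminium lid, 180 by 160 by 6 mm; origin at the plate's middle, 90 mm in front of its hinge axis. Its front edge overhangs the box front by 10 mm and lies 95 mm from the paddle's middle; when it opens that edge rises first straight up, then back, to about 275 mm above the board.
- core: Polished steel core insert standing loose inside the box on cork, 34 mm across on a 48 mm foot, 68 mm high; origin at the centre of its underside. Not to be touched.
- vise: Small blue bench vise with brass jaw covers, fixed, 190 by 94 mm and 110 mm high; origin at the centre of its underside. It stands on the left or the right, the box on the other side.
- bar: Loose steel parallel bar, 120 (its x) by 20 by 30 mm high, lying on the base board left of the lever; origin at the centre of its underside. Leave alone.
- lap: Loose round copper lap, 64 mm across, 14 mm thick with an 18 mm stem up to 40 mm; standing on the base board right of the lever; origin at the centre of its underside. Leave alone.
- core2: Second polished core insert, same shape as the first, standing loose near the vise. Leave alone.
- stone: Grey silicon carbide stone, 100 (its x) by 25 by 13 mm high, loose near the vise. Leave alone.
- jar: Small white compound jar with yellow cap, 44 mm across, 45 mm high, loose near the vise. Leave alone.
- brush: Brush lying loose beside the vise, about 200 mm long along its x, under 30 mm high. Leave alone.

How it is judged:
By the outcome, as a careful person would: the job done as asked, in the order asked, and still so for the second after the job is handed in, with the robot touching nothing.
It also fails if it takes over 48 s, if anything falls off the work surface, if the arm or the gripper's body presses on something with over 40 N, if the wrist force passes 120 N, or if a joint passes its speed limit or range.

ROBOT

A 6-joint arm with a two-finger parallel gripper is mounted at the origin on the work surface. World frame = base frame: x ahead of the robot, y to its left, z up, the work surface at z = 0. Lengths are in m, angles in rad, forces in N, time in s.
With the tool pointing down it reaches from about 0.4 to 0.925 m from the base axis. Payload 12.5 kg.
Tool frame: the origin (TCP) lies on the mounting face of the last link; the fingertips stand 190 mm ahead of it and the grasp point (between the pads) lies 171 mm ahead of it; z points along the fingers, y is the direction in which the jaws open and shut (so a half turn about z gives the same grasp; the last joint's range is limited). The gripper opens to 95 mm and grips with 3 to 60 N. Pads are 20 mm wide; open, the fingers measure 119 mm over their backs; the gripper's body (75 mm by 180 mm) begins 59 mm behind the grasp point.
Start: joints at [-1.362, 0.491, 1.559, -0, 1.092, -0.106], TCP at [0.194, -0.594, 0.405] pointing down, gripper open.
Joint ranges: [-3.1, 3.1], [-0.84, 2.19], [0.05, 2.79], [-1.13, 4.28], [0.06, 2.93], [-2.69, 2.69]. Speed limits (rad/s): [2.22, 2.22, 2.79, 3.14, 3.14, 3.14].

INTERFACE

Orientations are given as a unit quaternion [x, y, z, w].
In Python, from station import r, cams, hand_in gives the robot as it stands.
- The arm moves only by the shell command python3 -m crank 'ROWS' [FORCE]. ROWS is JSON, a list of rows, each a list of 3 entries, a list of its own where there are three numbers: the opening, from 0 (shut) to 1 (fully open), then the shift along the tool's x, y, z in m, then the turn, a rotation vector about the tool's x, y, z in degrees. A call has 1 to 8 rows; each row is the pose to reach, as a shift and turn from the pose commanded when the call began, along the tool's axes at that moment; what a row does not reach only later rows make up. A row lasts 1/10 s, in which the tool goes at most 50 mm and 8.59 degrees, less where a joint would pass 70% of its speed; a pose out of reach is approached as far as the arm can. A call with a gripper value outside its range is refused whole. The fingers move at their own pace and stop on an object; FORCE is the grip in N (left out, the last holds). Time passes only in rows, so rows that repeat a pose let the fingers close. It gives the time, the measured TCP pose, the force and the opening at its end, in the units of the state.
- r.sense(): the state, without advancing time (a new reading comes with each control period).
- cams.get_image(name): name is "scene" or "top" or "wrist"; returns the picture (384x512x3 uint8, red, green, blue); there is no depth.
- cams.camera_params(name): a dict with "vertical_fov" (degrees; the focal length in pixels is half the picture's height over the tangent of half this angle, whatever the lens; pixels are square), "cx", "cy" (the principal point, pixels), "k1" (the pictures are not rectified: a ray, as slopes to the right and down, at radius r is drawn at 1 + k1 r^2 times it, then the intrinsics apply), "world_from_camera" (4x4, takes a point from camera to world coordinates); the wrist camera has in their place "tool_from_camera" (4x4, takes a point from camera to tool coordinates, whose origin is the TCP and whose axes are the flange's). Camera axes: x right, y down, z forward; pixel columns grow to the right and rows downward; lengths in m; the calibration is good to about 2 mm. A picture is of the moment at which its call begins: read the wrist's pose just before it. camera_params takes no time and is no camera call.
- hand_in(): hands the job in, once; it reports no verdict.
The state is a dict: "time": time; "qpos": joint angles; "dq": joint speeds; "joint_efforts": joint torques, N m; "tool_pos": TCP position; "orientation": TCP orientation; "ft_force": force on the tool from outside, world axes, zero at the start; "ft_torque": the same for the moment, N m; "width": finger opening in m.
Only numpy, scipy, OpenCV 4.12 (cv2) and the standard library are available. Lean on these libraries where they do the work, as an engineer would, in place of code of your own. Each camera call takes 0.05 s, during which the arm holds its last target. There are 200 camera calls.

## Working session

There is one attempt and no reset: what is moved stays moved. The work goes in short steps, Python scripts to look and compute and a shell command to move; the robot and the scene stay as the last step left them, time stands still between calls to the robot, and variables do not carry over. Pictures are saved under pics/ and viewed, about 8 in all and at most 12, crops included, and the job is handed in when it is done.

```bash
mkdir -p pics; ls
python3 - <<'E'
from station import r,cams
import cv2,json
for n in("scene","top"):
    cv2.imwrite(f"pics/{n}0.png",cams.get_image(n)[:,:,::-1]); print(n,cams.camera_params(n))
print(cams.camera_params("wrist")); print(r.sense())
E
```

```text
pics
scene {'vertical_fov': 56.49668290326433, 'cx': 257.7188286376592, 'cy': 193.42833621104612, 'k1': -0.0897852864988198, 'world_from_camera': array([[ 0.11421647,  0.51656216, -0.84859774,  1.35585336],
       [ 0.99329763, -0.04413287,  0.1068275 , -0.0941131 ],
       [ 0.017732  , -0.85511159, -0.51814067,  0.58145494],
       [ 0.        ,  0.        ,  0.        ,  1.        ]])}
top {'vertical_fov': 43.88139061986328, 'cx': 256.51311143602857, 'cy': 192.00531206185588, 'k1': -0.07949550180181851, 'world_from_camera': array([[-1.08368418e-02, -9.87032592e-01,  1.60153757e-01,
         3.58107604e-01],
       [-9.99941132e-01,  1.07838508e-02, -1.20004423e-03,
        -1.11647725e-02],
       [-5.42591460e-04, -1.60157334e-01, -9.87091350e-01,
         1.56073275e+00],
       [ 0.00000000e+00,  0.00000000e+00,  0.00000000e+00,
         1.00000000e+00]])}
{'vertical_fov': 62.900019044747175, 'cx': 260.364343871503, 'cy': 190.0673473533421, 'k1': -0.07139077812532599, 'tool_from_camera': array([[ 1.73419797e-04, -9.59480082e-01, -2.81776404e-01,
         8.09108909e-02],
      
[... 252 characters left out ...]
'time': 0.1, 'qpos': array([-1.36160592e+00,  4.91481242e-01,  1.55943070e+00, -6.97902096e-06,
        1.09168158e+00, -1.05616608e-01]), 'dq': array([ 3.31762324e-04, -2.33786578e-03, -3.12611984e-03,  6.12614206e-05,
        7.93759437e-04,  5.46818284e-04]), 'joint_efforts': array([ 2.15963140e-03, -6.13623190e+01, -2.58604324e+01,  6.93844096e-02,
        4.70457750e-02, -5.28116004e-05]), 'tool_pos': array([ 0.1935231 , -0.59424017,  0.40421676]), 'orientation': array([ 9.87637247e-01,  1.56755916e-01, -2.89960291e-05, -4.99603584e-04]), 'ft_force': array([-0.20075792, -0.03422165,  0.22320631]), 'ft_torque': array([ 0.00074016,  0.06049859, -0.01509465]), 'width': 0.09529052260614833}
```

View pics/top0.png

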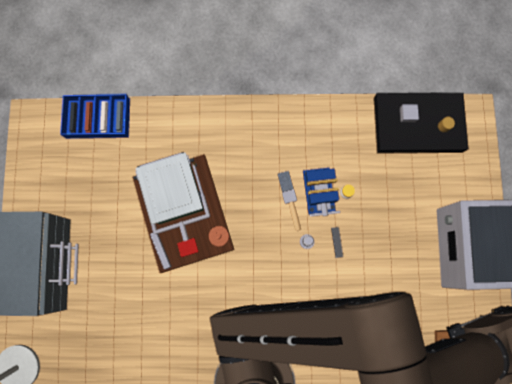

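View pics/scene0.png

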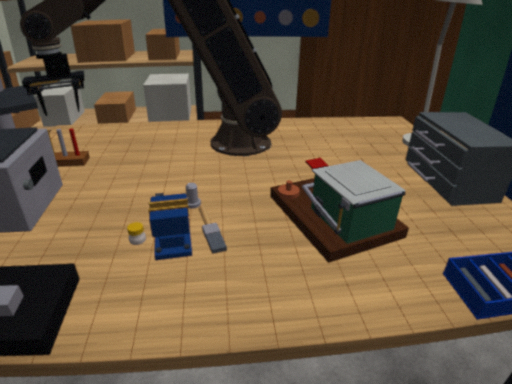

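The top view shows the box on the left: board corners at about (133,177), (204,155), (233,248) and (161,272), the red paddle at (188,247) and the lap at (219,236). The vise group is well off to the right. I'll enlarge it.

```bash
cat > h.py <<'E'
import numpy as np,cv2
from station import r,cams
from scipy.spatial.transform import Rotation as R
def T_cam(n,st=None):
    p=cams.camera_params(n)
    if n!="wrist": return p,p["world_from_camera"]
    T=np.eye(4);T[:3,:3]=R.from_quat(st["orientation"]).as_matrix();T[:3,3]=st["tool_pos"]
    return p,T@p["tool_from_camera"]
def back(n,uv,z,st=None):
    p,T=T_cam(n,st);f=192/np.tan(np.radians(p["vertical_fov"]/2))
    uv=np.array(uv,float).reshape(-1,1,2)
    K=np.array([[f,0,p["cx"]],[0,f,p["cy"]],[0,0,1]])
    s=(uv[:,0]-[p["cx"],p["cy"]])/f; q=s.copy()
    for _ in range(20): q=s/(1+p["k1"]*(q**2).sum(1,keepdims=True))
    d=np.c_[q,np.ones(len(q))]@T[:3,:3].T; o=T[:3,3]
    return o+d*((np.asarray(z)-o[2])/d[:,2])[:,None]
def proj(n,P,st=None):
    p,T=T_cam(n,st);f=192/np.tan(np.radians(p["vertical_fov"]/2))
    c=(np.atleast_2d(P)-T[:3,3])@T[:3,:3];q=c[:,:2]/c[:,2:]
    return q*(1+p["k1"]*(q**2).sum(1,keepdims=True))*f+[p["cx"],p["cy"]]
E
python3 - <<'E'
import cv2
a=cv2.imread("pics/top0.png")[145:280,120:245];cv2.imwrite("pics/c1.png",cv2.resize(a,None,fx=4.4,fy=4.4,interpolation=cv2.INTER_CUBIC))
E
```

```text
(no output)
```

View pics/c1.png

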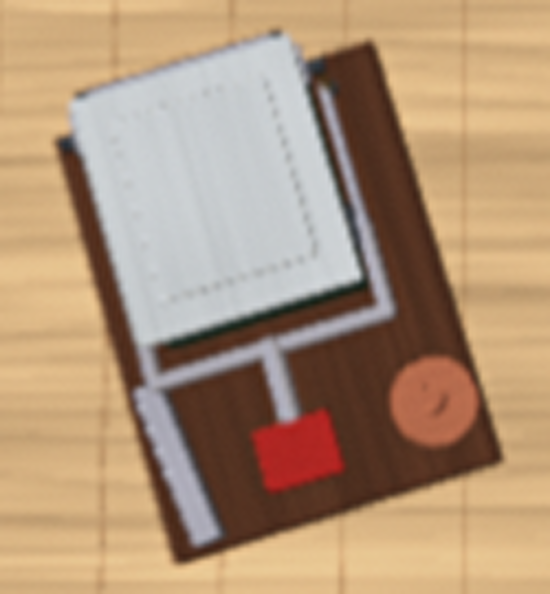

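Run:
```python
from h import *
from scipy.optimize import least_squares
o=np.array([120,145]);c=lambda *a:np.array(a)/4.4+o-0.4
lid=np.array([[-.095,.08,.117],[-.095,-.08,.117],[.085,-.08,.117],[.085,.08,.117]])
t=.135;a=.0225
pad=np.array([[s*a*np.cos(t)-.19,y,.08-s*a*np.sin(t)] for s,y in((1,.0275),(1,-.0275),(-1,-.0275),(-1,.0275))])
uvt=np.r_[c((145,348),(362,282),(290,35),(72,100)),c((252,430),(327,408),(344,470),(270,492))]
uvs=np.array([[314,168],[368,162],[408,190],[350,208]])[[1,0,3,2]]
M=np.r_[lid,pad]
def W(p,P): return P@R.from_euler('z',p[3]).as_matrix().T+p[:3]
def res(p):
    return np.r_[(proj("top",W(p,M))-uvt).ravel(),(.5*(proj("scene",W(p,lid))-uvs)).ravel()]
s=least_squares(res,[.5,.3,.02,.25],loss='soft_l1');print(s.x,np.degrees(s.x[3]));print(s.fun.round(1).reshape(-1,2))
b=c((177,562),(500,460),(372,42))
for h in(.01,.02,.03):
  q=back("top",b,[h]*3);print(h,q.round(3).tolist(),np.linalg.norm(np.diff(q,axis=0),axis=1))
p=s.x;print("paddle",W(p,np.array([[-.19,0,.08],[-.195,0,.04]])));print("lap",back("top",c((433,402)),[p[2]+.014]))
```

```text
[0.60889551 0.25376403 0.02945429 0.29047861] 16.64319862936816
[[-1.5  0.1]
 [ 0.4 -0.7]
 [ 0.4 -0.4]
 [-0.3  0.1]
 [-0.2  0.3]
 [ 0.  -0. ]
 [ 0.  -0.1]
 [-0.6  0.2]
 [-3.9 -0.3]
 [-1.4  1.4]
 [ 0.9 -1.3]
 [-1.4  1. ]]
0.01 [[0.351, 0.302, 0.01], [0.423, 0.064, 0.01], [0.74, 0.161, 0.01]] [0.24820507 0.33107738]
0.02 [[0.351, 0.3, 0.02], [0.423, 0.064, 0.02], [0.737, 0.16, 0.02]] [0.2466045  0.32894241]
0.03 [[0.351, 0.298, 0.03], [0.422, 0.063, 0.03], [0.735, 0.158, 0.03]] [0.24500394 0.32680744]
paddle [[0.4268552  0.19934598 0.10945429]
 [0.42206466 0.19791392 0.06945429]]
lap [[0.46395724 0.11101069 0.04345429]]
```

```bash
python3 -m crank '[[0,[0.03,-0.017,0],[0,0,-6]],[0,[0.07,-0.04,0],[0,0,-14]],[0,[0.11,-0.06,0],[0,0,-22]],[0,[0.15,-0.083,0],[0,0,-30]],[0,[0.19,-0.105,0],[0,0,-38]],[0,[0.23,-0.128,0],[0,0,-46]],[0,[0.265,-0.15,0],[0,0,-54]],[0,[0.29,-0.16,0],[0,0,-60]]]' 20
python3 - <<'E'
from h import *
s=r.sense();print(s["qpos"],s["ft_force"]);m=R.from_quat(s["orientation"]).as_matrix();print(m.round(3))
for t in [(.45,-.05,.40),(.427,.199,.40)]: print(m.T@(np.array(t)-s["tool_pos"]))
E
```

```text
time: 0.9
tool_pos: [0.421, -0.35, 0.4047]
orientation: [0.775, 0.632, 0.0, -0.0]
ft_force: [0.2, 0.8, -0.2]
width: 0.0365
[-8.14300514e-01  3.81160224e-01  1.75001679e+00  1.49804438e-04
  1.01107028e+00 -6.12622355e-01] [ 0.15336128  0.82121146 -0.19008567]
[[ 0.2    0.98  -0.   ]
 [ 0.98  -0.2    0.001]
 [ 0.    -0.    -1.   ]]
[ 0.29972639 -0.03165849  0.00482207]
[ 0.5390666  -0.10408946  0.00497052]
```

```bash
python3 -m crank '[[0,[0.03,-0.003,0],[0,0,-6]],[0,[0.07,-0.007,0],[0,0,-14]],[0,[0.11,-0.011,0],[0,0,-22]],[0,[0.15,-0.015,0],[0,0,-30]],[0,[0.19,-0.02,0],[0,0,-38]],[0,[0.23,-0.024,0],[0,0,-46]],[0,[0.27,-0.028,0],[0,0,-54]],[0,[0.3,-0.03,0],[0,0,-60]]]'
python3 - <<'E'
from h import *
s=r.sense();print(s["qpos"],s["ft_force"]);m=R.from_quat(s["orientation"]).as_matrix();print(m.round(3))
for t in [(.427,.199,.36)]: print(m.T@(np.array(t)-s["tool_pos"]))
E
```

```text
time: 1.7
tool_pos: [0.4523, -0.0506, 0.4047]
orientation: [0.355, 0.935, -0.0, -0.0]
ft_force: [0.3, 0.6, 0.0]
width: 0.0004
[-2.56734459e-01  2.50253479e-01  1.95648681e+00  2.80451563e-05
  9.35155866e-01 -1.10144953e+00] [0.34309297 0.60539464 0.01895864]
[[-0.748  0.664 -0.   ]
 [ 0.664  0.748  0.   ]
 [ 0.    -0.    -1.   ]]
[0.18465685 0.16984387 0.04470433]
```

```bash
python3 -m crank '[[0,[0.02,0.019,0],[0,0,-6]],[0,[0.045,0.042,0],[0,0,-14]],[0,[0.07,0.065,0],[0,0,-22]],[0,[0.1,0.092,0],[0,0,-30]],[0,[0.13,0.12,0.01],[0,0,-38]],[0,[0.155,0.143,0.02],[0,0,-46]],[0,[0.175,0.161,0.03],[0,0,-53]],[0,[0.185,0.17,0.045],[0,0,-58]]]'
python3 - <<'E'
from h import *
s=r.sense();print(s["qpos"],s["ft_force"],s["tool_pos"]);m=R.from_quat(s["orientation"]).as_matrix();print(m.round(3))
a=cams.get_image("wrist")[:,:,::-1];b=cams.get_image("scene")[90:260,240:420,::-1]
cv2.imwrite("pics/w1.png",np.hstack([a,cv2.resize(b,(280,384))]))
for z in(.1,.11,.12):print(z,proj("wrist",[[.427,.199,z],[.422,.198,z]],s))
E
```

```text
time: 2.5
tool_pos: [0.4283, 0.1994, 0.3595]
orientation: [-0.143, 0.99, 0.0, 0.0]
ft_force: [-0.2, -0.8, -1.6]
width: 0.0005
[ 2.95734130e-01  3.36420693e-01  1.97580984e+00  6.78736748e-05
  8.28549502e-01 -1.56164264e+00] [-0.19661356 -0.81615547 -1.58537559] [0.42826637 0.19937412 0.35948573]
[[-0.959 -0.283  0.001]
 [-0.283  0.959  0.   ]
 [-0.001  0.    -1.   ]]
0.1 [[261.5480328  197.66381045]
 [262.12351359 191.62264329]]
0.11 [[261.59270817 201.65159806]
 [262.19132777 195.39533226]]
0.12 [[261.64101407 205.96599862]
 [262.26469938 199.47943627]]
```

View pics/w1.png

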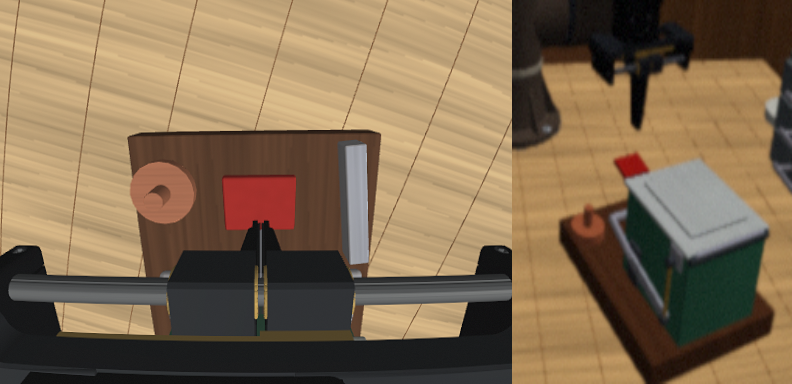

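The paddle spans columns 223–296 and rows 176–229 in the wrist view, centre about (260,202), against a predicted (261.6,201.7). The fit agrees to about 1 mm, so I'm descending.

```bash
python3 -m crank '[[0,[0.001,0,0.01],[0,0,0]],[0,[0.002,-0.001,0.022],[0,0,0]],[0,[0.002,-0.001,0.034],[0,0,0]],[0,[0.002,-0.001,0.043],[0,0,0]],[0,[0.002,-0.001,0.049],[0,0,0]],[0,[0.002,-0.001,0.053],[0,0,0]],[0,[0.002,-0.001,0.055],[0,0,0]],[0,[0.002,-0.001,0.056],[0,0,0]]]'
python3 -m crank '[[0,[0,0,0.001],[0,0,0]],[0,[0,0,0.002],[0,0,0]],[0,[0,0,0.003],[0,0,0]],[0,[0,0,0.004],[0,0,0]],[0,[0,0,0.005],[0,0,0]],[0,[0,0,0.006],[0,0,0]],[0,[0,0,0.007],[0,0,0]],[0,[0,0,0.008],[0,0,0]]]'
```

```text
time: 3.4
tool_pos: [0.4269, 0.1957, 0.3039]
orientation: [-0.139, 0.99, -0.0, -0.0]
ft_force: [-2.8, -3.2, 6.4]
width: 0.0006
time: 4.2
tool_pos: [0.4266, 0.1957, 0.2961]
orientation: [-0.139, 0.99, -0.0, -0.001]
ft_force: [-4.1, -2.1, 7.7]
width: 0.0003
```

Contact: 7.7 N, tip z ≈ 0.106. Now pressing down slowly and following the arc.

```bash
python3 -m crank '[[0,[0.001,0,0.002],[0,0,0]],[0,[0.001,0,0.004],[0,0,0]],[0,[0.002,0,0.006],[0,0,0]],[0,[0.002,0,0.008],[0,0,0]],[0,[0.003,0,0.01],[0,0,0]],[0,[0.003,0,0.012],[0,0,0]],[0,[0.004,0,0.014],[0,0,0]],[0,[0.004,0,0.016],[0,0,0]]]'
python3 -m crank '[[0,[0,0,0.0015],[0,0,0]],[0,[0,0,0.003],[0,0,0]],[0,[0,0,0.0045],[0,0,0]],[0,[0.001,0,0.006],[0,0,0]],[0,[0.001,0,0.0075],[0,0,0]],[0,[0.001,0,0.009],[0,0,0]],[0,[0.001,0,0.0105],[0,0,0]],[0,[0.001,0,0.012],[0,0,0]]]'
```

```text
time: 5.0
tool_pos: [0.4235, 0.1948, 0.2804]
orientation: [-0.139, 0.99, 0.0, 0.001]
ft_force: [0.1, -1.0, 5.2]
width: 0.0006
time: 5.8
tool_pos: [0.4222, 0.1946, 0.2675]
orientation: [-0.139, 0.99, -0.0, -0.0]
ft_force: [3.1, -0.6, 2.6]
width: 0.0004
```

```bash
python3 -m crank '[[0,[0,0,0.001],[0,0,0]],[0,[0,0,0.002],[0,0,0]],[0,[0,0,0.003],[0,0,0]],[0,[0,0,0.004],[0,0,0]],[0,[0,0,0.005],[0,0,0]],[0,[0,0,0.005],[0,0,0]]]'
```

```text
time: 6.4
tool_pos: [0.422, 0.1946, 0.2647]
orientation: [-0.14, 0.99, 0.0, 0.001]
ft_force: [-6.3, -2.9, 39.9]
width: 0.0005
```

At the stop, with 40 N. Easing off a little and holding.

```bash
H='' ; python3 -m crank '[[0,[0,0,-0.0005],[0,0,0]],[0,[0,0,-0.001],[0,0,0]],[0,[0,0,-0.0013],[0,0,0]],[0,[0,0,-0.0013],[0,0,0]],[0,[0,0,-0.0013],[0,0,0]],[0,[0,0,-0.0013],[0,0,0]],[0,[0,0,-0.0013],[0,0,0]],[0,[0,0,-0.0013],[0,0,0]]]'
python3 - <<'E'
from h import *
b=cams.get_image("scene")[60:280,220:440,::-1];a=cams.get_image("top")[130:290,110:260,::-1]
cv2.imwrite("pics/o1.png",np.hstack([cv2.resize(b,(400,400)),cv2.resize(a,(375,400))]))
E
```

```text
time: 7.2
tool_pos: [0.4221, 0.1946, 0.265]
orientation: [-0.14, 0.99, 0.0, 0.0]
ft_force: [-2.5, -1.3, 23.0]
width: 0.0005
```

View pics/o1.png

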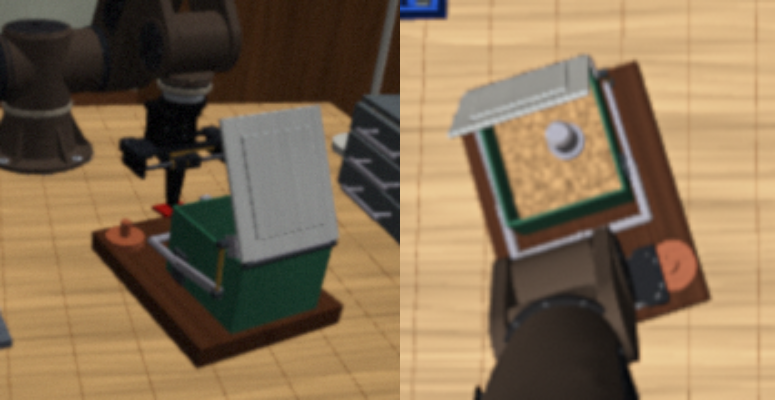

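The lid stands wide open, with its edge at about (270,115) in the left panel. The core is visible inside at about (565,140) in the right panel, and the lap and bar are undisturbed. I'll hold for another 3.2 s or so.

```bash
for i in 1 2 3 4; do python3 -m crank '[[0,[0,0,0],[0,0,0]],[0,[0,0,0],[0,0,0]],[0,[0,0,0],[0,0,0]],[0,[0,0,0],[0,0,0]],[0,[0,0,0],[0,0,0]],[0,[0,0,0],[0,0,0]],[0,[0,0,0],[0,0,0]],[0,[0,0,0],[0,0,0]]]' | grep -E 'time|force'; done
```

```text
time: 8.1
ft_force: [-3.7, -0.3, 22.9]
time: 8.9
ft_force: [-2.7, -1.0, 22.8]
time: 9.7
ft_force: [-2.4, -2.0, 22.8]
time: 10.5
ft_force: [-3.2, -1.6, 23.1]
```

```bash
for i in 1 2 3; do python3 -m crank '[[0,[0,0,-0.001],[0,0,0]],[0,[0,0,-0.002],[0,0,0]],[0,[0,0,-0.003],[0,0,0]],[0,[0,0,-0.004],[0,0,0]],[0,[-0.001,0,-0.005],[0,0,0]],[0,[-0.001,0,-0.006],[0,0,0]],[0,[-0.001,0,-0.007],[0,0,0]],[0,[-0.001,0,-0.008],[0,0,0]]]'| grep -E 'time|force|pos'; done
```

```text
time: 11.3
tool_pos: [0.4229, 0.1948, 0.272]
ft_force: [-2.6, -0.8, 2.7]
time: 12.1
tool_pos: [0.4244, 0.1952, 0.2802]
ft_force: [-0.9, -0.7, 4.0]
time: 12.9
tool_pos: [0.4253, 0.1954, 0.2881]
ft_force: [2.1, 0.3, 4.9]
```

Tip is at 0.098. Slower from here (5 mm/s).

```bash
for i in 1 2 3; do python3 -m crank '[[0,[0,0,-0.0005],[0,0,0]],[0,[0,0,-0.001],[0,0,0]],[0,[0,0,-0.0015],[0,0,0]],[0,[0,0,-0.002],[0,0,0]],[0,[-0.0005,0,-0.0025],[0,0,0]],[0,[-0.0005,0,-0.003],[0,0,0]],[0,[-0.001,0,-0.0035],[0,0,0]],[0,[-0.001,0,-0.004],[0,0,0]]]'| grep -E 'time|force|pos'; done
```

```text
time: 13.7
tool_pos: [0.4259, 0.1956, 0.2919]
ft_force: [-0.2, 0.5, 4.9]
time: 14.5
tool_pos: [0.4268, 0.1959, 0.2959]
ft_force: [-1.5, 0.3, 5.3]
time: 15.3
tool_pos: [0.4277, 0.1961, 0.2999]
ft_force: [-2.1, 0.4, 6.0]
```

```bash
for i in 1 2 3; do python3 -m crank '[[0,[0,0,-0.0003],[0,0,0]],[0,[0,0,-0.0006],[0,0,0]],[0,[0,0,-0.0009],[0,0,0]],[0,[0,0,-0.0012],[0,0,0]],[0,[0,0,-0.0015],[0,0,0]],[0,[0,0,-0.0018],[0,0,0]],[0,[0,0,-0.0021],[0,0,0]],[0,[0,0,-0.0024],[0,0,0]]]'| grep -E 'time|force|pos'; done
```

```text
time: 16.1
tool_pos: [0.4279, 0.1962, 0.3024]
ft_force: [-0.7, 0.5, 4.8]
time: 16.9
tool_pos: [0.4282, 0.1963, 0.3049]
ft_force: [4.0, 1.2, 4.3]
time: 17.7
tool_pos: [0.4278, 0.1962, 0.307]
ft_force: [-0.1, 1.0, -0.3]
```

```bash
python3 -m crank '[[0,[0,0,-0.001],[0,0,0]],[0,[0,0,-0.003],[0,0,0]],[0,[0,0,-0.008],[0,0,0]],[0,[0,0,-0.02],[0,0,0]],[0,[0,0,-0.04],[0,0,0]],[0,[0,0,-0.065],[0,0,0]],[0,[0,0,-0.085],[0,0,0]],[0,[0,0,-0.1],[0,0,0]]]'
python3 -m crank '[[0,[0,-0.02,0],[0,0,0]],[0,[0,-0.05,0],[0,0,0]],[0,[0,-0.085,0],[0,0,0]],[0,[0,-0.12,0],[0,0,0]],[0,[0,-0.155,0],[0,0,0]],[0,[0,-0.185,0],[0,0,0]],[0,[0,-0.2,0],[0,0,0]],[0,[0,-0.2,0],[0,0,0]]]'
python3 - <<'E'
from h import *
b=cams.get_image("scene")[60:280,220:440,::-1];t=cams.get_image("top")[:,:,::-1];a=t[130:290,110:260]
cv2.imwrite("pics/e1.png",np.hstack([cv2.resize(b,(400,400)),cv2.resize(a,(375,400))]))
d=np.abs(t.astype(int)-cv2.imread("pics/top0.png")).max(2);print("box diff",(d[145:280,125:190]>40).sum(),"vise diff",(d[160:265,272:365]>40).sum())
E
```

```text
time: 18.5
tool_pos: [0.4279, 0.1962, 0.4089]
orientation: [-0.14, 0.99, 0.0, 0.001]
ft_force: [-0.7, 0.3, -0.2]
width: 0.0003
time: 19.3
tool_pos: [0.4835, 0.0029, 0.4073]
orientation: [-0.138, 0.99, -0.0, 0.0]
ft_force: [0.0, -0.0, 0.8]
width: 0.0008
box diff 0 vise diff 477
```

View pics/e1.png

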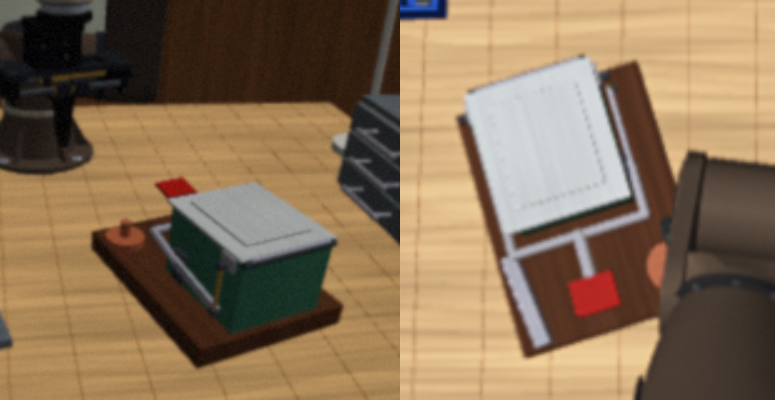

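The lid is fully shut, and the box, bar and paddle pixels match the first picture. The differences in the vise area are probably the arm covering part of it.

```bash
python3 -c "
from station import r,hand_in
s=r.sense();print(s['time'],s['ft_force'],abs(s['dq']).max());print(hand_in())"
```

```text
19.4 [-0.36550721  0.12491239  0.11870932] 0.01883510020038459
the job is handed in; nothing more can be done
None
```

I pressed the red paddle down to its stop with the closed fingertips, let the lid down slowly under them, moved clear and handed the job in at 19.4 s.

- **Opening:** the lid stood wide open for about 4 s (6.4 to 10.5 s), with the core in view. The measured vertical force reached 40 N at the stop, and I eased it to 23 N for the hold.
- **Closing:** the fingertips came up at 10 mm/s, slowing to 3 mm/s at the end. The lid's weight stayed on the fingertips (about 3 to 6 N) until it dropped away at 17.7 s, with the paddle back at its rest height.
- **Final checks:** the left part of the box and board, including the lid, paddle and bar, shows no change from the first picture, and the wrist force is about 0 N. The lap looks unmoved in the scene view.
- **Not confirmed:** 477 pixels differ around the vise. I put that down to the arm covering part of the area, but did not check it in a clear view. The robot passed above those items and I felt no contact there.

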